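# Seat the drill template on the twin pins and turn the clip over it

### The job

Pick up the loose blue drill template by its black grip bar, set it over the two upright pins of the green drilling fixture so that both pins come up through its two holes and it lies flat and fully down on the fixture, then turn the red-finned clip in over the edge of the template as far as it goes. The pin bar is clamped somewhere across the fixture, so feel for the pins with a light touch and never press the template onto the fixture with more than about three kilograms; leave the eye loupe and the hand punch alone.

Things in the scene. Friction and masses are not known exactly. Their poses are not given: they have to be found in the camera images.
- template: loose blue-painted metal plate 130 x 90 x 6 mm (x, y, z) with a black grip bar on top. Two through holes, 10.4 mm diameter, on its long centre line at x = +45 and -45 mm, y = 0 (the brass rings are drill bushings, not locating holes). 0.2 to 0.45 kg. May be set on either way round. Origin: centre of the plate's underside, z up.
- template_grip (a point): point in the middle of the template's grip bar, 28 mm above the plate's underside; same axes as the template. The bar is 50 mm long in x, 12 mm thick in y and reaches from 6 to 40 mm above the underside.
- fixture: green drilling fixture, fixed to the table, 170 mm long in x, 124 mm wide in y. Two dark steel rails along x (tops 20 mm above the table, |y| from 24 to 60 mm) carry the template. In the channel between them is a steel pin bar with two upright pins. Origin: on the table, midway between the rails and, along x, midway between the pins; z up.
- pin_zero (a point): zero mark of the pin bar's travel (fixture y = -20 mm), at the height of the pins' tops, 36 mm above the table; axes as the fixture. The two 8 mm pins stand at x = +45 and -45 mm, with 1 mm chamfers. Both have the same y, anywhere from +4 to +36 mm in this frame; it differs from run to run and is not reported. The bar holds still under a light touch.
- fixture_seat (a point): point of the fixture at the height of the rails' tops, 20 mm above its origin; same axes. The template is fully down when its underside is at this height (the pins then stand 16 mm above the rails).
- clip_pivot (a point): point on the vertical axis of the turn clip, 80 mm from the fixture's origin towards its -x end, at y = 0, 28 mm above the table (the underside of the clip arm); same axes as the fixture. The clip clears the fully seated template by 2 mm and cannot pass over one that is not down.
- clip (a joint): rad. 0: arm points along the fixture's -y (open); grows anticlockwise seen from above to its stop at 1.57, arm along +x over the template's end. Starts -0.5 to 0.15. Brass arm 29 mm from axis to tip, 13 wide, 28 to 36 mm above the table; red fin on it, 8 mm thick, 8 to 28 mm from the axis, up to 58 mm above the table. Stays where left; about 3 N on the fin turns it.
- eye_loupe: black eye loupe, 41 mm diameter, 30 mm high, a loose bystander near the front edge; origin at its underside.
- punch: black rubber-headed hand punch, 20 mm diameter, 60 mm high, standing loose near the back; origin at its underside.

How it is judged:
By the outcome, as a careful person would: the job done as asked, in the order asked, and still so for the second after the job is handed in, with the robot touching nothing.
It also fails if it takes over 72 s, if anything falls off the work surface, if the arm or the gripper's body presses on something with over 40 N, if the wrist force passes 120 N, or if a joint passes its speed limit or range.

### The arm

A 6-joint arm with a two-finger parallel gripper is mounted at the origin on a cart in front of the work surface, level with it; the furniture and walls round the work are solid. World frame = base frame: x ahead of the robot, y to its left, z up, the work surface at z = 0. Lengths are in mm, angles in rad, forces in N, time in s.
With the tool pointing down it reaches from about 400 to 925 mm from the base axis. Payload 12.5 kg.
Tool frame: the origin (TCP) lies midway between the tips of the shut fingers; the grasp point (between the pads) lies env.grasp_offset behind it (env.grasp_offset is the distance from the TCP to the grasp point, in mm); x points along the fingers, y is the direction in which the jaws open and shut, and the axes are right-handed (so a half turn about x gives the same grasp; the last joint's range is limited). The gripper opens to 95 mm and grips with 3 to 60 N. Pads are 20 mm wide; open, the fingers measure 119 mm over their backs; the gripper's body (75 mm by 180 mm) begins 59 mm behind the grasp point.
Start: joints at [1.117, 0.491, 1.559, -0, 1.092, -0.106], TCP at [213.003, 587.602, 214.661] pointing down, gripper open.
Joint ranges: [-3.1, 3.1], [-0.84, 2.19], [0.05, 2.79], [-1.13, 4.28], [0.06, 2.93], [-2.69, 2.69]. Speed limits (rad/s): [2.22, 2.22, 2.79, 3.14, 3.14, 3.14].

### API

Orientations are given as [roll, pitch, yaw] about the fixed x, y, z axes, in that order (R = Rz(yaw) Ry(pitch) Rx(roll)).
In Python, from cell import env gives the robot as it stands.
- The arm moves only by the tool apply_moves, never from a script. Its arguments are lists of equal length, an entry for each row: "offset": the shift along the world's x, y, z in units of 25 mm (1.0 is 25 mm), a list of three; "yaw": the turn about the world's z in units of 6 degrees (1.0 is 6 degrees); "jaw": the closure, from -1 (fully open) to 1 (shut), so that 0 is half open. A call has 1 to 20 rows; each row is the pose to reach, as a shift and turn from the pose measured when the call began; what a row does not reach only later rows make up. A row lasts 1/8 s, in which the tool goes at most 62.5 mm and 10.7 degrees, less where a joint would pass 70% of its speed; a pose out of reach is approached as far as the arm can. A call with a gripper value outside its range is refused whole. The fingers move at their own pace and stop on an object; the grip force is fixed at half the most. Time passes only in rows, so rows that repeat a pose let the fingers close. It gives the time, the measured TCP pose, the force and the opening at its end, in the units of the state.
- env.state(): the state, without advancing time (a new reading comes with each control period).
- env.read_camera(name): name is "scene" or "top"; returns a dict with "frame" (420x560x3 uint8, red, green, blue), "fx", "fy", "cx", "cy" (pixels), "xyz" and "rotation" of the camera in the world. Camera axes: x right, y down, z forward; pixel columns grow to the right and rows downward; lengths in mm; the calibration is good to about 2 mm. A picture is of the moment at which its call begins. There is no depth.
- env.job_done(): hands the job in, once; it reports no verdict.
The state is a dict: "t": time; "joints": joint angles; "qvel": joint speeds; "tau": joint torques, N m; "eef_pos": TCP position; "tcp_rot": TCP orientation; "ft_force": force on the tool from outside, world axes, zero at the start; "moment": the same for the moment, N m; "opening": opening from 0.0 (shut) to 1.0 (fully open).
Only numpy, scipy, OpenCV 4.12 (cv2) and the standard library are available. Lean on these libraries where they do the work, as an engineer would, in place of code of your own. Each camera call takes 0.05 s, during which the arm holds its last target.

## Working session

There is one attempt and no reset: what is moved stays moved. The work goes in short steps, Python scripts to look and compute and a tool call to move; the robot and the scene stay as the last step left them, time stands still between calls to the robot, and variables do not carry over. Pictures are saved under pics/ and viewed, and the job is handed in when it is done.

Besides the shell and the picture viewer there is one more tool, called after "Call:" as name([rows], argument=value, ...), one row to a line, values as JSON. apply_moves: Moves the arm, as the interface text tells. Its arguments: {"type":"object","properties":{"offset":{"type":"array"},"yaw":{"type":"array"},"jaw":{"type":"array"}},"required":["offset","yaw","jaw"]}

```bash
ls; mkdir -p pics; python3 - <<'E'
from cell import env
import cv2
print(env.state(), env.grasp_offset)
for n in("scene","top"):
    c=env.read_camera(n); cv2.imwrite(f"pics/{n}0.png",c["frame"][:,:,::-1]); print(n,{k:v for k,v in c.items() if k!="frame"})
E
```

```text
pics
{'t': 0.0, 'joints': array([ 1.11739033e+00,  4.91604825e-01,  1.55950314e+00,  2.13983667e-06,
        1.09174269e+00, -1.05619840e-01]), 'qvel': array([-1.21334141e-03, -8.22548097e-04, -1.61207510e-03,  2.09355883e-04,
       -1.34365796e-03, -8.06301655e-05]), 'tau': array([-1.24952228e-03, -6.12658381e+01, -2.58171755e+01,  6.90958207e-02,
        4.83773765e-02, -1.10955170e-04]), 'eef_pos': array([212.87667385, 587.33022745, 214.01515796]), 'tcp_rot': array([-1.67792468,  1.56953832, -2.02571183]), 'ft_force': array([0.02020738, 0.79511813, 0.06376954]), 'moment': array([ 0.01183873, -0.01643967, -0.00456208]), 'opening': 0.9971921296070542} 18.8
scene {'fx': 431.64271473039383, 'fy': 431.64271473039383, 'cx': 279.9917805756708, 'cy': 204.2781710284262, 'xyz': array([-16.1255216 , 458.92149598, 473.27518438]), 'rotation': array([-2.06256894, -0.00607205, -2.26874016])}
top {'fx': 403.0955006107396, 'fy': 403.0955006107396, 'cx': 285.19470230088615, 'cy': 212.4882754404036, 'xyz': array([395.10546381, -12.94660992, 914.36361759]), 'rotation': array([-2.99133636, -0.00368143, -1.59472574])}
```

View pics/scene0.png

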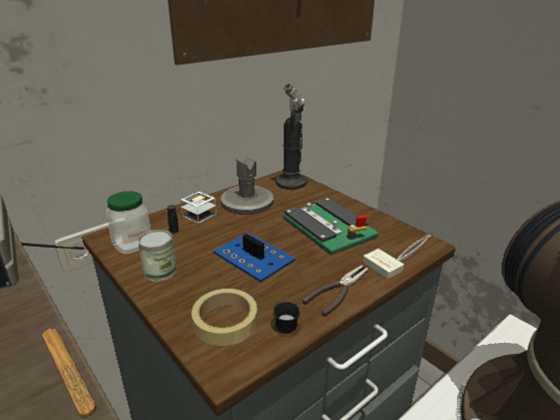

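View pics/top0.png

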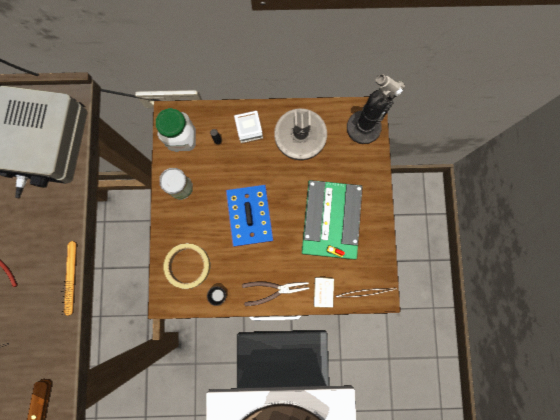

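The top view shows the blue template at about (249,215) and the green fixture at about (332,220), with its clip at the near end at about (336,251). I'll enlarge both.

```bash
cat > h.py <<'E'
from cell import env
import cv2, numpy as np
from scipy.spatial.transform import Rotation as R
def ray(c,u,v):
    M=R.from_euler('xyz',c['rotation']).as_matrix()
    d=M@np.array([(u-c['cx'])/c['fx'],(v-c['cy'])/c['fy'],1]); return np.array(c['xyz']),d
def at(c,u,v,z):
    o,d=ray(c,u,v); return (o+d*(z-o[2])/d[2]).round(1)
def proj(c,p):
    M=R.from_euler('xyz',c['rotation']).as_matrix()
    q=M.T@(np.array(p)-c['xyz']); return np.array([c['fx']*q[0]/q[2]+c['cx'],c['fy']*q[1]/q[2]+c['cy']]).round(1)
def crop(c,x0,y0,w,h,s,name):
    f=c['frame'][y0:y0+h,x0:x0+w,::-1]
    cv2.imwrite('pics/'+name,cv2.resize(f,None,fx=s,fy=s,interpolation=cv2.INTER_CUBIC))
E
python3 - <<'E'
from h import *
c=env.read_camera('top'); crop(c,215,170,80,90,6,'t1.png'); crop(c,290,170,80,100,6,'f1.png')
c=env.read_camera('scene'); crop(c,270,185,120,75,6,'fs1.png'); crop(c,205,225,100,60,7,'ts1.png')
E
```

```text
(no output)
```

View pics/t1.png

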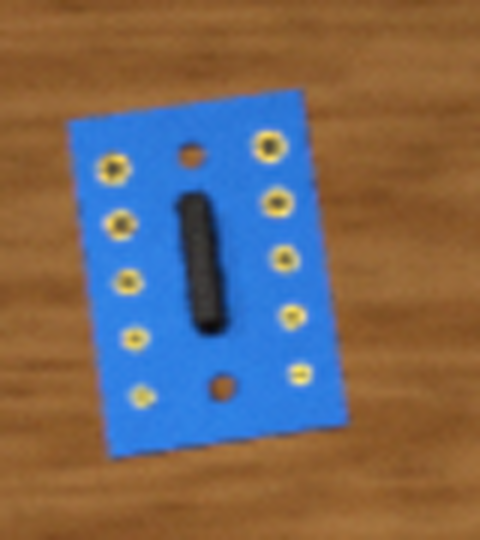

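View pics/f1.png

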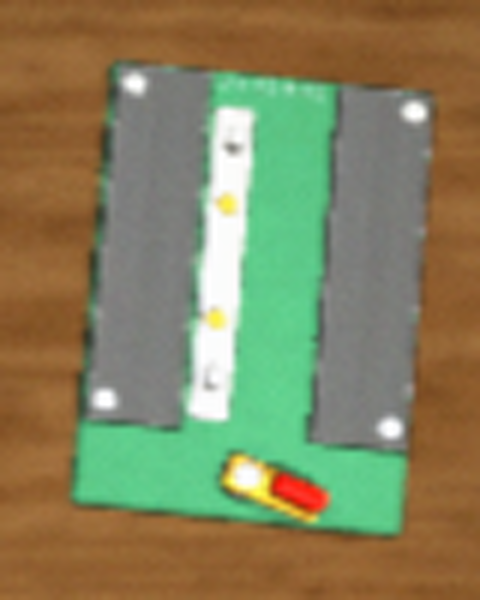

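View pics/fs1.png

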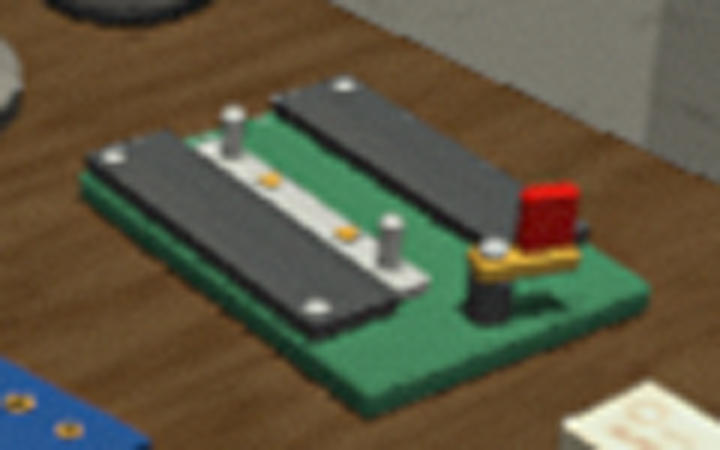

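View pics/ts1.png

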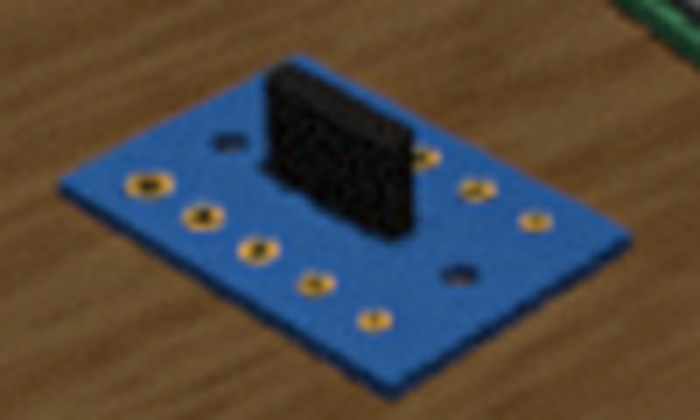

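```bash
cat > m1.py <<'E'
from h import *
t=env.read_camera('top'); s=env.read_camera('scene')
def T(X,Y,z,x0=290,y0=170,k=6,c=t): return at(c,x0+(X+.5)/k-.5,y0+(Y+.5)/k-.5,z)
def S(X,Y,z,x0=270,y0=185,k=6): return T(X,Y,z,x0,y0,k,s)
print('template corners', [T(*p,6,215) for p in((68,120),(302,90),(349,423),(110,458))])
print('holes T',T(191,155,6,215),T(222,387,6,215))
print('bar T',T(193,197,40,215),T(210,330,40,215))
print('tmpl scene holes',S(230,142,6,205,225,7),S(461,275,6,205,225,7))
print('tmpl scene corners',[S(*p,6,205,225,7) for p in ((297,55),(630,240),(392,390),(62,183))])
print('bar scene top', [S(*p,40,205,225,7) for p in ((268,75),(288,65),(410,130),)])
print('pins scene',S(233,110,36),S(391,218,36))
print('rails outer TL,TR,BL,BR',[T(*p,20) for p in((112,65),(432,92),(85,420),(405,450))])
print('rails inner',[T(*p,20) for p in((212,72),(340,85),(182,428),(310,440))])
print('screws T',[T(*p,21) for p in((135,83),(414,111),(105,398),(390,428))])
print('screws S',[S(*p,21) for p in((114,155),(345,84),(316,306))])
print('clip pivot T',T(247,473,38),'S',S(494,247,38))
print('fin T',T(275,483,58),T(326,500,58))
print('fin S top', S(522,190,58),S(580,186,58))
E
python3 m1.py
```

```text
template corners [array([588.9, 115.3,   6. ]), array([598.6,  25.5,   6. ]), array([470.2,  10. ,   6. ]), array([459.2,  99.8,   6. ])]
holes T [574.2  68.4   6. ] [484.9  57.5   6. ]
bar T [551.8  64.7  40. ] [502.5  59.   40. ]
tmpl scene holes [574.7  67.9   6. ] [485.3  57.4   6. ]
tmpl scene corners [array([599.8,  26.5,   6. ]), array([468.9,  13. ,   6. ]), array([458.9, 100.5,   6. ]), array([587.2, 114.7,   6. ])]
bar scene top [array([551.8,  69.9,  40. ]), array([552.5,  62.8,  40. ]), array([506.6,  57. ,  40. ])]
pins scene [ 573.5 -119.2   36. ] [ 483.9 -107.2   36. ]
rails outer TL,TR,BL,BR [array([602.8, -73.6,  20. ]), array([ 589.6, -194.3,   20. ]), array([468.6, -59.2,  20. ]), array([ 454.7, -177.2,   20. ])]
rails inner [array([ 599.3, -111.4,   20. ]), array([ 593.1, -159.6,   20. ]), array([464.7, -95. ,  20. ]), array([ 459.2, -142.2,   20. ])]
screws T [array([595.5, -82. ,  21. ]), array([ 582.2, -186.9,   21. ]), array([476.5, -66.8,  21. ]), array([ 462.9, -171.9,   21. ])]
screws S [array([595.7, -82.1,  21. ]), array([ 582. , -186.4,   21. ]), array([477.2, -66.4,  21. ])]
clip pivot T [ 446.5 -116.3   38. ] S [ 447.3 -117.    38. ]
fin T [ 441.6 -123.7   58. ] [ 435.2 -141.5   58. ]
fin S top [ 444.3 -124.6   58. ] [ 434.  -141.2   58. ]
```

```bash
python3 - <<'E'
from h import *
st=env.state(); M=R.from_euler('xyz',st['tcp_rot']).as_matrix(); print(M.round(3)); print(st['t'])
y=M[:,1]; print('jaw axis deg',np.degrees(np.arctan2(y[1],y[0])))
c=env.read_camera('top'); crop(c,318,180,22,60,10,'p1.png')
E
```

```text
[[-0.     0.341  0.94 ]
 [-0.     0.94  -0.341]
 [-1.    -0.    -0.   ]]
0.3
jaw axis deg 70.0736542117524
```

View pics/p1.png

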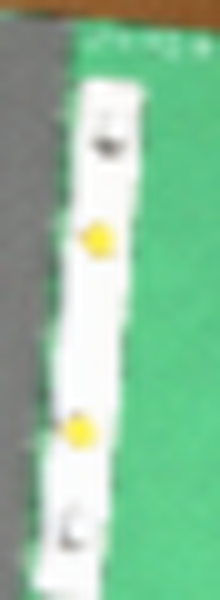

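The pin tops are clear in the scene view and the fits agree between cameras. Next I move above the template.

Call:
apply_moves([
  [1.5, -2.4, 0],
  [3, -4.8, 0],
  [4.5, -7.2, 0],
  [6, -9.6, 0],
  [7.5, -12, 0],
  [9, -14.4, 0],
  [10.5, -16.8, 0],
  [11.5, -19, -1],
  [12.66, -20.97, -2],
  [12.66, -20.97, -3],
  [12.66, -20.97, -4],
  [12.66, -20.97, -4],
  [12.66, -20.97, -4],
  [12.66, -20.97, -4],
  [12.66, -20.97, -4],
  [12.66, -20.97, -4],
], yaw=[0.4, 0.8, 1.2, 1.6, 2, 2.4, 2.8, 3.2, 3.8, 4.47, 4.47, 4.47, 4.47, 4.47, 4.47, 4.47], jaw=[-1, -1, -1, -1, -1, -1, -1, -1, -1, -1, -1, -1, -1, -1, -1, -1])

```text
t: 2.35
eef_pos: [529.5, 63.6, 115.0]
tcp_rot: [-0.36, 1.57, -0.239]
ft_force: [0.6, 0.6, -0.5]
opening: 0.998
```

```bash
python3 - <<'E'
from h import *
st=env.state(); M=R.from_euler('xyz',st['tcp_rot']).as_matrix(); y=M[:,1]; print(st['t'],st['eef_pos'],np.degrees(np.arctan2(y[1],y[0])),st['ft_force'])
c=env.read_camera('scene'); crop(c,170,120,200,150,4,'a2.png')
E
```

```text
2.35 [529.52864372  63.58241992 115.01122987] 96.92041770299247 [ 0.63290663  0.60822557 -0.45064619]
```

View pics/a2.png

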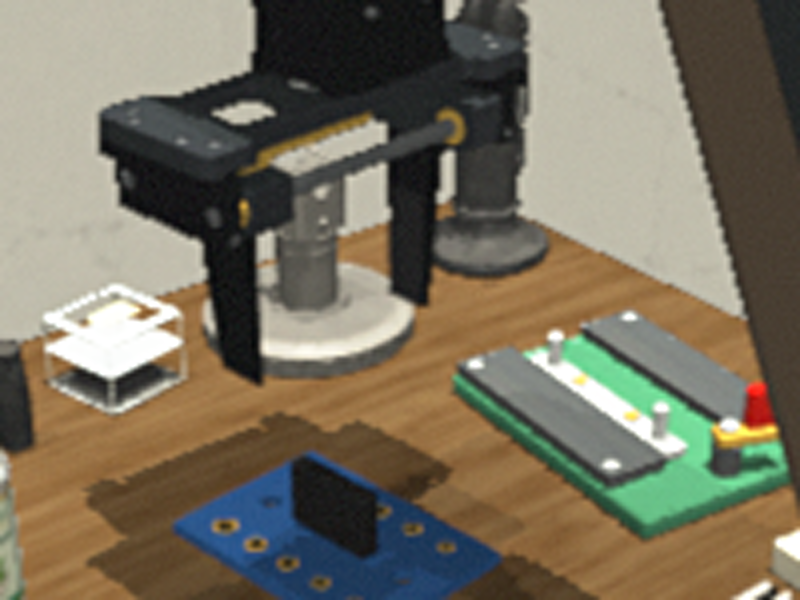

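The open gripper hangs over the template, jaws across the bar. I go down and grasp it.

Call:
apply_moves([
  [0, 0, -1],
  [0, 0, -2],
  [0, 0, -3],
  [0, 0, -3.7],
  [0, 0, -4.15],
  [0, 0, -4.15],
  [0, 0, -4.15],
  [0, 0, -4.15],
  [0, 0, -4.15],
  [0, 0, -4.15],
  [0, 0, -4.15],
  [0, 0, -4.15],
  [0, 0, -4.15],
  [0, 0, -4.15],
], yaw=[0, 0, 0, 0, 0, 0, 0, 0, 0, 0, 0, 0, 0, 0], jaw=[-1, -1, -1, -1, -1, -1, 1, 1, 1, 1, 1, 1, 1, 1])

```text
t: 4.15
eef_pos: [529.5, 63.5, 11.1]
tcp_rot: [-0.439, 1.57, -0.319]
ft_force: [0.8, 0.0, -0.3]
opening: 0.217
```

Call:
apply_moves([
  [0, 0, 0],
  [0, 0, 0],
  [0, 0, 0],
  [0, 0, 0.3],
  [0, 0, 1],
  [0, 0, 2],
  [0, 0, 3],
  [0, 0, 3],
  [0, 0, 3],
  [0, 0, 3],
], yaw=[0, 0, 0, 0, 0, 0, 0, 0, 0, 0], jaw=[1, 1, 1, 1, 1, 1, 1, 1, 1, 1])

```text
t: 5.4
eef_pos: [529.0, 63.5, 85.1]
tcp_rot: [-3.098, 1.57, -2.978]
ft_force: [0.1, 0.3, -3.0]
opening: 0.127
```

```bash
cat > st.py <<'E'
from h import *
st=env.state(); M=R.from_euler('xyz',st['tcp_rot']).as_matrix(); y=M[:,1]; print(st['t'],st['eef_pos'],np.degrees(np.arctan2(y[1],y[0])),st['ft_force'],st['moment'],st['opening'])
E
python3 - <<'E'
import st
from h import *
c=env.read_camera('scene'); crop(c,190,150,130,110,6,'a3.png')
c=env.read_camera('top'); crop(c,205,160,100,100,6,'a3t.png')
E
```

```text
5.4 [529.0225701   63.47882674  85.12699543] 96.91106504561695 [ 0.09215111  0.27351554 -3.03313396] [0.0632865  0.00054027 0.04266223] 0.1267590317203082
```

View pics/a3.png

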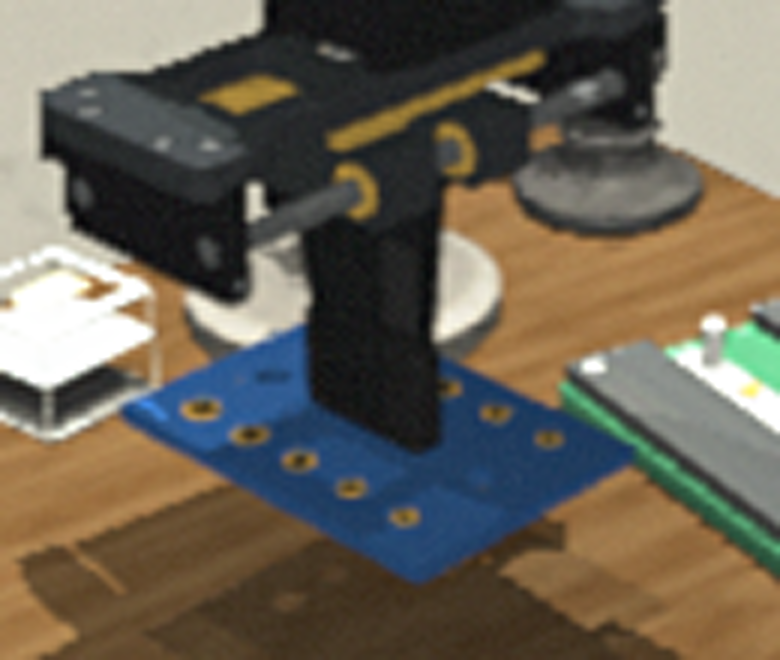

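View pics/a3t.png

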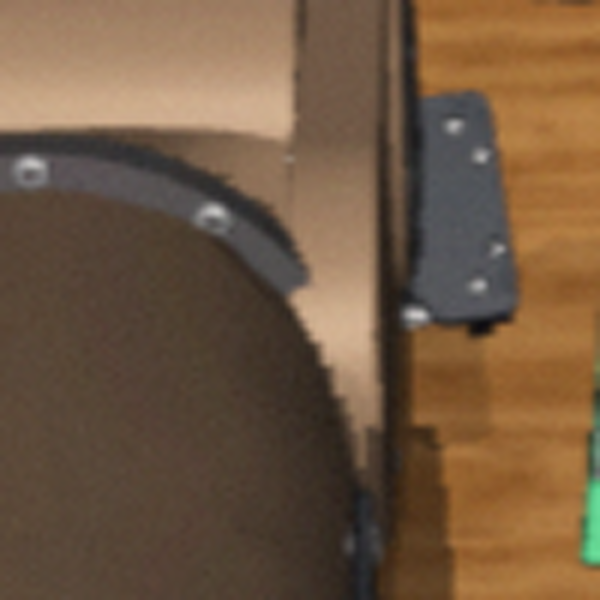

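The template is held level, with its corners in the enlarged crop at (122,405), (418,580) and (637,450).

```bash
python3 - <<'E'
from h import *
s=env.read_camera('scene')
P=lambda X,Y,z:at(s,190+(X+.5)/6-.5,150+(Y+.5)/6-.5,z)
q=[P(122,404,80),P(637,449,80),P(417,573,80)]; print(q,(q[0]+q[1])/2, np.linalg.norm(q[0]-q[2]),np.linalg.norm(q[1]-q[2]))
d=q[0]-q[2];print(np.degrees(np.arctan2(d[1],d[0])))
print(P(270,377,80),P(483,482,80))
# model overlay, actual expected
c,sn=np.cos(.1205),np.sin(.1205)
for a,b in((65,45),(-65,45),(-65,-45),(65,-45),(45,0),(-45,0)):
    p=proj(s,[529+c*a-sn*b,63+sn*a+c*b,80]); print((p-[190,150]+.5)*6)
E
```

```text
[array([588.5, 115.6,  80. ]), array([469.1,  12.3,  80. ]), array([458. , 102.8,  80. ])] [528.8   63.95  80.  ] 131.12623688644467 91.17817721362937
5.601897374148742
[573.9  71.3  80. ] [483.5  59.2  80. ]
[123.6 405. ]
[423.6 568.2]
[640.2 446.4]
[340.8 305.4]
[278.4 375. ]
[486.  479.4]
```

Call:
apply_moves([
  [0, -1.2, 0],
  [0, -2.6, 0],
  [0, -4.2, 0],
  [0, -5.8, 0],
  [0, -6.8, 0],
  [-0.02, -7.07, 0],
  [-0.02, -7.07, -0.6],
  [-0.02, -7.07, -1.1],
  [-0.02, -7.07, -1.1],
  [-0.02, -7.07, -1.1],
  [-0.02, -7.07, -1.1],
  [-0.02, -7.07, -1.1],
], yaw=[-0.4, -0.8, -1.3, -1.8, -2.2, -2.38, -2.38, -2.38, -2.38, -2.38, -2.38, -2.38], jaw=[1, 1, 1, 1, 1, 1, 1, 1, 1, 1, 1, 1])

```text
t: 7.05
eef_pos: [528.9, -113.2, 58.3]
tcp_rot: [-1.712, 1.571, -1.841]
ft_force: [-0.2, 0.4, -2.7]
opening: 0.128
```

```bash
python3 - <<'E'
import st
from h import *
c=env.read_camera('scene'); crop(c,270,150,120,100,6,'a4.png')
E
```

```text
7.05 [ 528.93531464 -113.21474384   58.26406522] 82.63950569055498 [-0.2076914   0.43624644 -2.68059067] [0.03977077 0.0111177  0.03707546] 0.12806750406610987
```

View pics/a4.png

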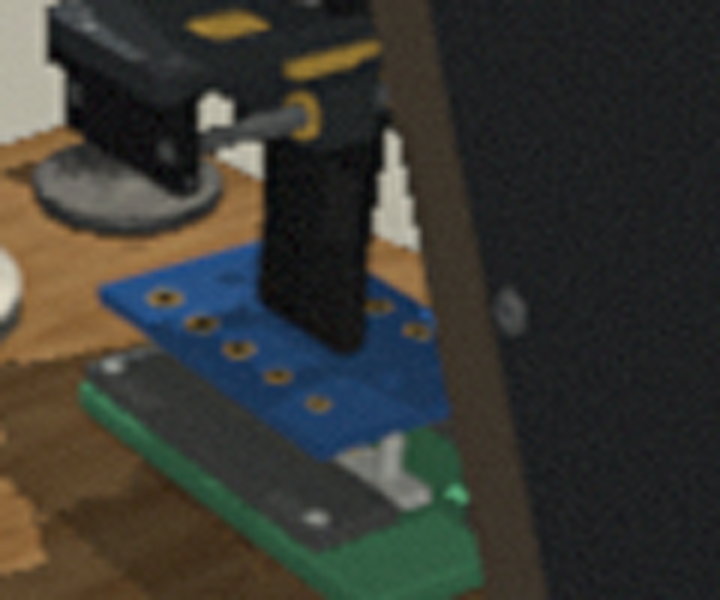

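The plate hovers above the pins. I now feel downward gently.

Call:
apply_moves([
  [0, 0, -0.2],
  [0, 0, -0.38],
  [0, 0, -0.44],
  [0, 0, -0.46],
  [0, 0, -0.48],
  [0, 0, -0.5],
  [0, 0, -0.5],
  [0, 0, -0.5],
], yaw=[0, 0, 0, 0, 0, 0, 0, 0], jaw=[1, 1, 1, 1, 1, 1, 1, 1])

```text
t: 8.1
eef_pos: [528.8, -113.2, 45.7]
tcp_rot: [-2.448, 1.57, -2.576]
ft_force: [-1.0, -0.2, -3.8]
opening: 0.123
```

```bash
python3 st.py
```

```text
8.1 [ 528.8274798  -113.24198151   45.73714595] 82.63520691341202 [-0.97871017 -0.18591851 -3.78274158] [-0.0012971   0.13858619 -0.00260527] 0.12283432368270006
```

Call:
apply_moves([
  [0, 0, -0.03],
  [0, 0, -0.06],
  [0, 0, -0.09],
  [0, 0, -0.12],
  [0, 0, -0.12],
  [0, 0, -0.12],
], yaw=[0, 0, 0, 0, 0, 0], jaw=[1, 1, 1, 1, 1, 1])

```text
t: 8.85
eef_pos: [528.8, -113.2, 42.7]
tcp_rot: [-2.717, 1.57, -2.845]
ft_force: [-0.8, 0.4, -4.3]
opening: 0.126
```

```bash
python3 st.py
```

```text
8.85 [ 528.80471623 -113.2193502    42.66529106] 82.6381074321196 [-0.7875173   0.37191805 -4.26516154] [-0.0380236   0.14373985 -0.03464333] 0.1257108924897815
```

```bash
python3 - <<'E'
from h import *
c=env.read_camera('scene'); crop(c,270,150,120,100,6,'a5.png')
E
```

```text
(no output)
```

View pics/a5.png

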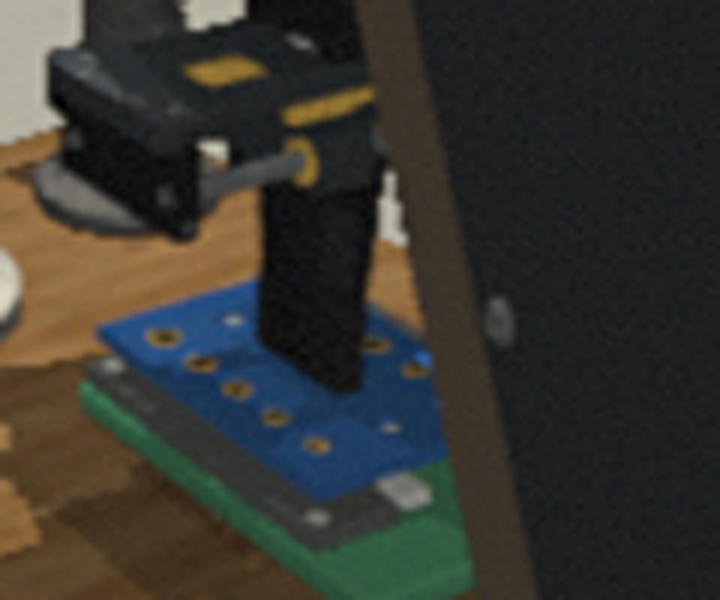

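Both pin tips show in the holes, at about (233,320) and (390,428). I keep going down gently.

Call:
apply_moves([
  [0, 0, -0.08],
  [0, 0, -0.16],
  [0, 0, -0.24],
  [0, 0, -0.32],
  [0, 0, -0.36],
  [0, 0, -0.4],
  [0, 0, -0.42],
  [0, 0, -0.42],
  [0, 0, -0.42],
], yaw=[0, 0, 0, 0, 0, 0, 0, 0, 0], jaw=[1, 1, 1, 1, 1, 1, 1, 1, 1])

```text
t: 10.02
eef_pos: [528.8, -113.2, 32.2]
tcp_rot: [-2.782, 1.57, -2.911]
ft_force: [-0.9, 0.9, -4.4]
opening: 0.127
```

```bash
python3 st.py
```

```text
10.025 [ 528.77379796 -113.20800107   32.17707084] 82.63476463642228 [-0.88231522  0.9474407  -4.35931156] [0.01937923 0.20650871 0.02947969] 0.12670125498120113
```

Call:
apply_moves([
  [0, 0, -0.02],
  [0, 0, -0.03],
  [0, 0, -0.04],
  [0, 0, -0.04],
  [0, 0, -0.04],
], yaw=[0, 0, 0, 0, 0], jaw=[1, 1, 1, 1, 1])

```text
t: 10.65
eef_pos: [528.8, -113.2, 31.2]
tcp_rot: [-2.737, 1.57, -2.866]
ft_force: [-1.4, 0.2, -2.2]
opening: 0.122
```

```bash
python3 st.py
```

```text
10.65 [ 528.77589822 -113.21909704   31.17027288] 82.63722773586187 [-1.40198796  0.15150011 -2.19910133] [ 0.03759646  0.23401231 -0.0017121 ] 0.12236009597408078
```

Call:
apply_moves([
  [0, 0, -0.01],
  [0, 0, -0.02],
  [0, 0, -0.02],
  [0, 0, -0.02],
], yaw=[0, 0, 0, 0], jaw=[1, 1, 1, 1])

```text
t: 11.15
eef_pos: [528.8, -113.2, 31.1]
tcp_rot: [-1.952, 1.571, -2.08]
ft_force: [-3.1, 1.1, 4.9]
opening: 0.125
```

```bash
python3 st.py
```

```text
11.15 [ 528.7840083  -113.23115937   31.079065  ] 82.634136326473 [-3.05051776  1.06943732  4.85054597] [0.09109153 0.5524307  0.01205576] 0.12500955479747114
```

It is seated with about 8 N of press. Release and rise.

Call:
apply_moves([
  [0, 0, 0.01],
  [0, 0, 0.01],
  [0, 0, 0.01],
  [0, 0, 0.01],
  [0, 0, 0.01],
  [0, 0, 0.01],
  [0, 0, 0.01],
  [0, 0, 0.5],
  [0, 0, 1.5],
  [0, 0, 3],
  [0, 0, 4.5],
  [0, 0, 5],
  [0, 3, 5],
  [0, 5, 5],
  [0, 7, 5],
  [0, 8, 5],
  [0, 8, 5],
  [0, 8, 5],
], yaw=[0, 0, 0, 0, 0, 0, 0, 0, 0, 0, 0, 0, 0, 0, 0, 0, 0, 0], jaw=[-0.2, -0.2, -0.2, -0.2, -0.2, -0.2, -0.2, -0.2, -0.2, -0.2, -0.2, -0.2, 0.5, 1, 1, 1, 1, 1])

```text
t: 13.4
eef_pos: [528.6, 86.2, 155.8]
tcp_rot: [-2.542, 1.57, -2.671]
ft_force: [-0.2, -0.7, 0.4]
opening: 0.033
```

```bash
python3 - <<'E'
import st
from h import *
c=env.read_camera('scene'); crop(c,270,175,120,85,6,'a6.png')
c=env.read_camera('top'); crop(c,290,170,80,100,6,'a6t.png')
E
```

```text
13.4 [528.63243792  86.16957203 155.81472511] 82.63246184565698 [-0.16490768 -0.72833941  0.43399326] [0.02416405 0.02510051 0.02778021] 0.032830433809289024
```

View pics/a6.png

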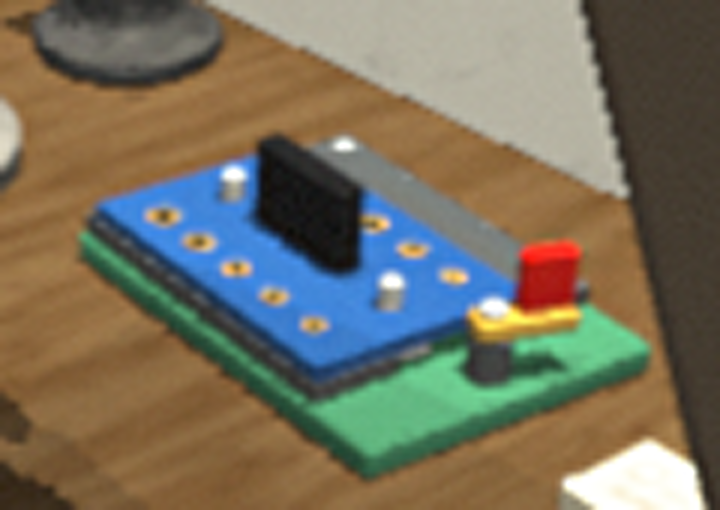

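View pics/a6t.png

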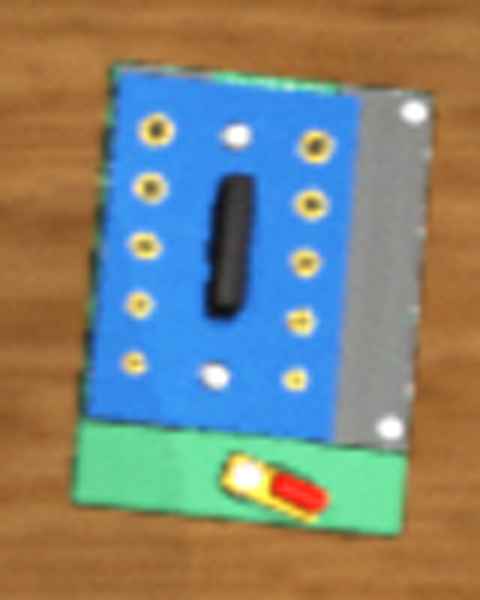

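The template lies flat with both pins through it, at (235,135) and (214,376) in the top crop. The clip is still open at about -0.3 rad. Next I plan the clip arc.

```bash
cat > arc.py <<'E'
from h import *
st=env.state(); print(st['joints'].round(3),st['eef_pos'])
def plan(pos,jaw0,gaps,angs,r=20,h=10,P=np.array([446.9,-116.6])):
    for a,g in zip(angs,gaps):
        w=np.radians(a); u=np.array([np.cos(w),np.sin(w)]); n=np.array([u[1],-u[0]])
        c=P+r*u+(4+h+g)*n
        print(a,g,c.round(1),((c-pos[:2])/25).round(2),'yaw units for jaw along arm',round((((a-jaw0+90)%180)-90)/6,2))
E
python3 - <<'E'
from arc import *
plan(st['eef_pos'],82.63,[8]+[0]*8+[0],[-116,-110,-98,-86,-74,-62,-50,-38,-26,-7.4])
c=env.read_camera('top')
f=lambda X,Y,z: at(c,290+(X+.5)/6-.5,170+(Y+.5)/6-.5,z)
print(f(322,507,36),f(247,473,36))
print('box',at(c,324,292,15))
E
```

```text
[ 0.038  0.437  1.844 -0.     0.861 -1.403] [528.80146125  85.74642126 155.95429871]
-116 8 [ 418.4 -124.9] [-4.42 -8.43] yaw units for jaw along arm -3.1
-110 0 [ 426.9 -130.6] [-4.08 -8.65] yaw units for jaw along arm -2.1
-98 0 [ 430.3 -134.5] [-3.94 -8.81] yaw units for jaw along arm -0.1
-86 0 [ 434.3 -137.5] [-3.78 -8.93] yaw units for jaw along arm 1.9
-74 0 [ 439.  -139.7] [-3.59 -9.02] yaw units for jaw along arm 3.9
-62 0 [ 443.9 -140.8] [-3.39 -9.06] yaw units for jaw along arm 5.9
-50 0 [ 449.  -140.9] [-3.19 -9.07] yaw units for jaw along arm 7.9
-38 0 [ 454.  -139.9] [-2.99 -9.03] yaw units for jaw along arm 9.9
-26 0 [ 458.7 -138. ] [-2.8  -8.95] yaw units for jaw along arm 11.9
-7.4 0 [ 464.9 -133.1] [-2.55 -8.75] yaw units for jaw along arm 14.99
[ 433.7 -143.2   36. ] [ 446.6 -116.5   36. ]
box [ 352.9 -100.3   15. ]
```

```bash
python3 - <<'E'
from arc import *
plan(st['eef_pos'],82.63,[9],[-116],h=12)
E
```

```text
[ 0.038  0.437  1.844 -0.     0.861 -1.403] [528.80765379  85.74360636 155.98160306]
-116 9 [ 415.7 -123.6] [-4.53 -8.37] yaw units for jaw along arm -3.1
```

Call:
apply_moves([
  [-0.4, -0.8, 0],
  [-0.8, -1.6, 0],
  [-1.2, -2.4, 0],
  [-1.6, -3.2, 0],
  [-2, -4, 0],
  [-2.5, -4.8, 0],
  [-3, -5.6, 0],
  [-3.5, -6.4, 0],
  [-4, -7.2, 0],
  [-4.3, -8, 0],
  [-4.53, -8.37, 0],
  [-4.53, -8.37, 0],
  [-4.53, -8.37, -1],
  [-4.53, -8.37, -2],
  [-4.53, -8.37, -3],
  [-4.53, -8.37, -3],
  [-4.53, -8.37, -3],
  [-4.53, -8.37, -3],
], yaw=[-1.5, -3, -4.5, -6, -7.5, -9, -10.5, -12, -13.5, -15, -16.5, -18.1, -18.1, -18.1, -18.1, -18.1, -18.1, -18.1], jaw=[1, 1, 1, 1, 1, 1, 1, 1, 1, 1, 1, 1, 1, 1, 1, 1, 1, 1])

```text
t: 15.8
eef_pos: [415.9, -123.8, 81.9]
tcp_rot: [1.832, 1.57, -0.193]
ft_force: [-0.7, -0.1, -0.3]
opening: 0.003
```

```bash
python3 - <<'E'
import st
from h import *
c=env.read_camera('scene'); crop(c,300,150,130,100,6,'a7.png')
c=env.read_camera('top'); crop(c,290,190,100,100,6,'a7t.png')
E
```

```text
15.8 [ 415.88975402 -123.79896767   81.86215132] -26.05405005570814 [-0.70714234 -0.09645525 -0.25220081] [-0.14932264  0.1024891  -0.0297991 ] 0.003204334984488534
```

View pics/a7.png

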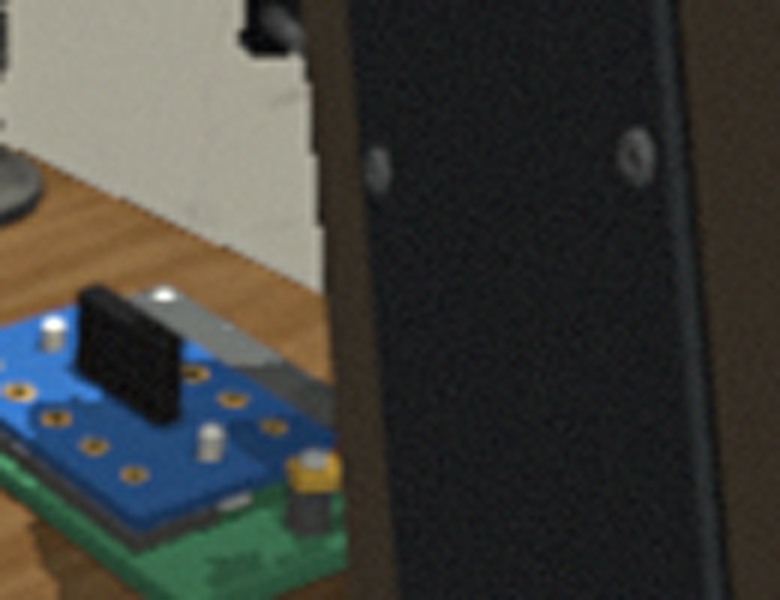

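View pics/a7t.png

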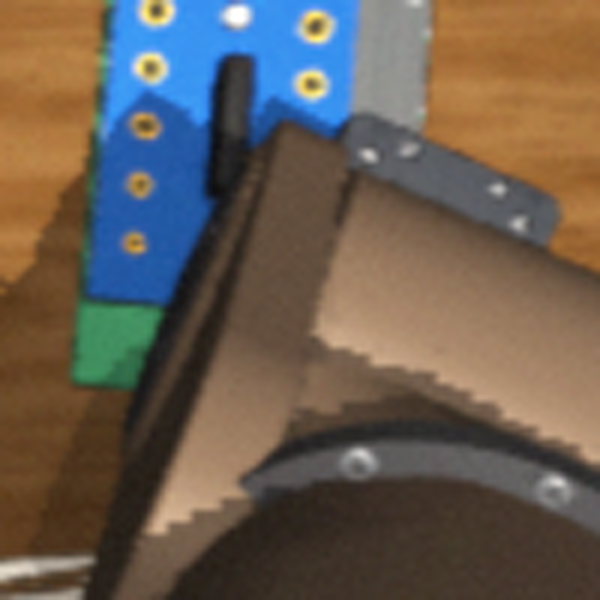

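The arm hides the clip in both views, so I go down gently and then rely on force.

Call:
apply_moves([
  [0, 0, -0.6],
  [0, 0, -1.1],
  [0, 0, -1.5],
  [0, 0, -1.58],
  [0, 0, -1.58],
  [0, 0, -1.58],
], yaw=[0, 0, 0, 0, 0, 0], jaw=[1, 1, 1, 1, 1, 1])

```text
t: 16.65
eef_pos: [416.0, -123.7, 42.5]
tcp_rot: [1.792, 1.569, -0.234]
ft_force: [-0.3, 0.1, -0.2]
opening: 0.005
```

```bash
python3 st.py; python3 - <<'E'
from arc import *
A=[-116,-113,-107,-101,-95,-89,-83,-77,-71,-65,-59,-53,-47,-41,-35,-29,-23,-17,-13,-10,-7.4]
plan(st['eef_pos'],-26.05-90,[4]+[0]*20,A,h=12)
E
```

```text
16.65 [ 415.97316407 -123.71887211   42.4574631 ] -26.04327969188638 [-0.2919156   0.14555727 -0.19202554] [-0.06260005  0.09391305 -0.0432177 ] 0.005376180307418536
[-4.42e-01  5.24e-01  2.18e+00  1.00e-03  4.36e-01  1.20e-02] [ 415.97316407 -123.71887211   42.4574631 ]
-116 4 [ 420.2 -125.8] [ 0.17 -0.08] yaw units for jaw along arm 0.01
-113 0 [ 424.4 -128.8] [ 0.34 -0.2 ] yaw units for jaw along arm 0.51
-107 0 [ 425.8 -131. ] [ 0.39 -0.29] yaw units for jaw along arm 1.51
-101 0 [ 427.4 -133.2] [ 0.46 -0.38] yaw units for jaw along arm 2.51
-95 0 [ 429.2 -135.1] [ 0.53 -0.46] yaw units for jaw along arm 3.51
-89 0 [ 431.3 -136.9] [ 0.61 -0.53] yaw units for jaw along arm 4.51
-83 0 [ 433.5 -138.4] [ 0.7  -0.59] yaw units for jaw along arm 5.51
-77 0 [ 435.8 -139.7] [ 0.79 -0.64] yaw units for jaw along arm 6.51
-71 0 [ 438.3 -140.7] [ 0.89 -0.68] yaw units for jaw along arm 7.51
-65 0 [ 440.9 -141.5] [ 1.   -0.71] yaw units for jaw along arm 8.51
-59 0 [ 443.5 -142. ] [ 1.1  -0.73] yaw units for jaw along arm 9.51
-53 0 [ 446.2 -142.2] [ 1.21 -0.74] yaw units for jaw along arm 10.51
-47 0 [ 448.8 -142.1] [ 1.31 -0.74] yaw units for jaw along arm 11.51
-41 0 [ 451.5 -141.8] [ 1.42 -0.72] yaw units for jaw along arm 12.51
-35 0 [ 454.1 -141.2] [ 1.53 -0.7 ] yaw units for jaw along arm 13.51
-29 0 [ 456.6 -140.3] [ 1.63 -0.66] yaw units for jaw along arm 14.51
-23 0 [ 459.1 -139.1] [ 1.72 -0.62] yaw units for jaw along arm -14.49
-17 0 [ 461.3 -137.7] [ 1.81 -0.56] yaw units for jaw along arm -13.49
-13 0 [ 462.8 -136.7] [ 1.87 -0.52] yaw units for jaw along arm -12.82
-10 0 [ 463.8 -135.8] [ 1.91 -0.48] yaw units for jaw along arm -12.32
-7.4 0 [ 464.7 -135. ] [ 1.95 -0.45] yaw units for jaw along arm -11.89
```

Call:
apply_moves([
  [0.17, -0.08, 0],
  [0.34, -0.2, 0],
  [0.39, -0.29, 0],
  [0.46, -0.38, 0],
  [0.53, -0.46, 0],
  [0.61, -0.53, 0],
  [0.61, -0.53, 0],
  [0.61, -0.53, 0],
], yaw=[0, 0.5, 1.5, 2.5, 3.5, 4.5, 4.5, 4.5], jaw=[1, 1, 1, 1, 1, 1, 1, 1])

```text
t: 17.65
eef_pos: [431.3, -137.0, 42.5]
tcp_rot: [1.721, 1.569, 0.165]
ft_force: [-0.0, -0.1, 0.4]
opening: 0.003
```

```bash
python3 st.py; python3 - <<'E'
from arc import *
A=[-86,-83,-77,-71,-65,-59,-53,-47,-41,-35,-29,-23,-17,-13,-10,-7.4]
plan(st['eef_pos'],-89,[0]*20,A,h=12)
E
```

```text
17.65 [ 431.31405174 -136.98242409   42.53618773] 0.8241263646476544 [-3.54632448e-04 -7.88811128e-02  4.48146958e-01] [-0.0131624   0.20743898  0.00979322] 0.0026579723650088996
[-4.540e-01  5.380e-01  2.136e+00  2.000e-03  4.660e-01 -4.710e-01] [ 431.31405174 -136.98242409   42.53618773]
-86 0 [ 432.3 -137.7] [ 0.04 -0.03] yaw units for jaw along arm 0.5
-83 0 [ 433.5 -138.4] [ 0.09 -0.06] yaw units for jaw along arm 1.0
-77 0 [ 435.8 -139.7] [ 0.18 -0.11] yaw units for jaw along arm 2.0
-71 0 [ 438.3 -140.7] [ 0.28 -0.15] yaw units for jaw along arm 3.0
-65 0 [ 440.9 -141.5] [ 0.38 -0.18] yaw units for jaw along arm 4.0
-59 0 [ 443.5 -142. ] [ 0.49 -0.2 ] yaw units for jaw along arm 5.0
-53 0 [ 446.2 -142.2] [ 0.59 -0.21] yaw units for jaw along arm 6.0
-47 0 [ 448.8 -142.1] [ 0.7  -0.21] yaw units for jaw along arm 7.0
-41 0 [ 451.5 -141.8] [ 0.81 -0.19] yaw units for jaw along arm 8.0
-35 0 [ 454.1 -141.2] [ 0.91 -0.17] yaw units for jaw along arm 9.0
-29 0 [ 456.6 -140.3] [ 1.01 -0.13] yaw units for jaw along arm 10.0
-23 0 [ 459.1 -139.1] [ 1.11 -0.09] yaw units for jaw along arm 11.0
-17 0 [ 461.3 -137.7] [ 1.2  -0.03] yaw units for jaw along arm 12.0
-13 0 [ 462.8 -136.7] [1.26 0.01] yaw units for jaw along arm 12.67
-10 0 [ 463.8 -135.8] [1.3  0.05] yaw units for jaw along arm 13.17
-7.4 0 [ 464.7 -135. ] [1.33 0.08] yaw units for jaw along arm 13.6
```

Call:
apply_moves([
  [0.09, -0.06, 0],
  [0.18, -0.11, 0],
  [0.28, -0.15, 0],
  [0.38, -0.18, 0],
  [0.49, -0.2, 0],
  [0.59, -0.21, 0],
  [0.7, -0.21, 0],
  [0.81, -0.19, 0],
  [0.91, -0.17, 0],
  [1.01, -0.13, 0],
  [1.11, -0.09, 0],
  [1.11, -0.09, 0],
], yaw=[1, 2, 3, 4, 5, 6, 7, 8, 9, 10, 11, 11], jaw=[1, 1, 1, 1, 1, 1, 1, 1, 1, 1, 1, 1])

```text
t: 19.15
eef_pos: [459.5, -139.5, 42.7]
tcp_rot: [1.103, 1.569, 0.696]
ft_force: [0.6, -1.6, -1.4]
opening: 0.004
```

```bash
python3 - <<'E'
import st
from h import *
c=env.read_camera('scene'); crop(c,300,150,130,100,6,'a8.png')
E
python3 - <<'E'
from arc import *
A=[-20,-17,-13,-10,-7.4,-5,-2,2]
plan(st['eef_pos'],-23,[0]*20,A,h=12)
E
```

```text
19.15 [ 459.50633516 -139.45435405   42.65936717] 66.71544478783164 [ 0.61970034 -1.60322745 -1.39189837] [-0.2875653  -0.04096771 -0.03755789] 0.0044991572431862265
[-0.433  0.56   2.07   0.003  0.511 -1.599] [ 459.35150601 -139.40549584   42.63528148]
-20 0 [ 460.2 -138.5] [0.03 0.04] yaw units for jaw along arm 0.5
-17 0 [ 461.3 -137.7] [0.08 0.07] yaw units for jaw along arm 1.0
-13 0 [ 462.8 -136.7] [0.14 0.11] yaw units for jaw along arm 1.67
-10 0 [ 463.8 -135.8] [0.18 0.14] yaw units for jaw along arm 2.17
-7.4 0 [ 464.7 -135. ] [0.21 0.17] yaw units for jaw along arm 2.6
-5 0 [ 465.4 -134.3] [0.24 0.2 ] yaw units for jaw along arm 3.0
-2 0 [ 466.3 -133.3] [0.28 0.24] yaw units for jaw along arm 3.5
2 0 [ 467.4 -131.9] [0.32 0.3 ] yaw units for jaw along arm 4.17
```

View pics/a8.png

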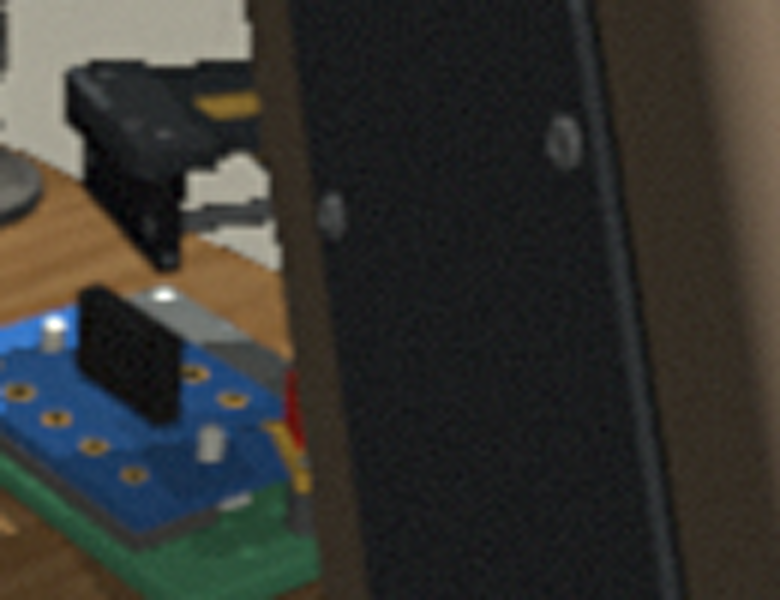

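The clip arm is coming in over the template end, with a push of about 2 N. I continue to the stop.

Call:
apply_moves([
  [0.03, 0.04, 0],
  [0.08, 0.07, 0],
  [0.14, 0.11, 0],
  [0.18, 0.14, 0],
  [0.2, 0.16, 0],
  [0.2, 0.16, 0],
], yaw=[0.5, 1, 1.67, 2.2, 2.6, 2.6], jaw=[1, 1, 1, 1, 1, 1])

```text
t: 19.95
eef_pos: [464.6, -135.6, 42.7]
tcp_rot: [0.77, 1.569, 0.632]
ft_force: [-0.2, -2.2, 0.2]
opening: 0.003
```

```bash
python3 - <<'E'
import st
from h import *
c=env.read_camera('scene'); crop(c,300,150,130,100,6,'a9.png')
E
```

```text
19.95 [ 464.6329699  -135.60287299   42.73061005] 82.08398776761533 [-0.21110226 -2.24981662  0.1590389 ] [-0.40863735 -0.20870302 -0.05389024] 0.002973853066250699
```

View pics/a9.png

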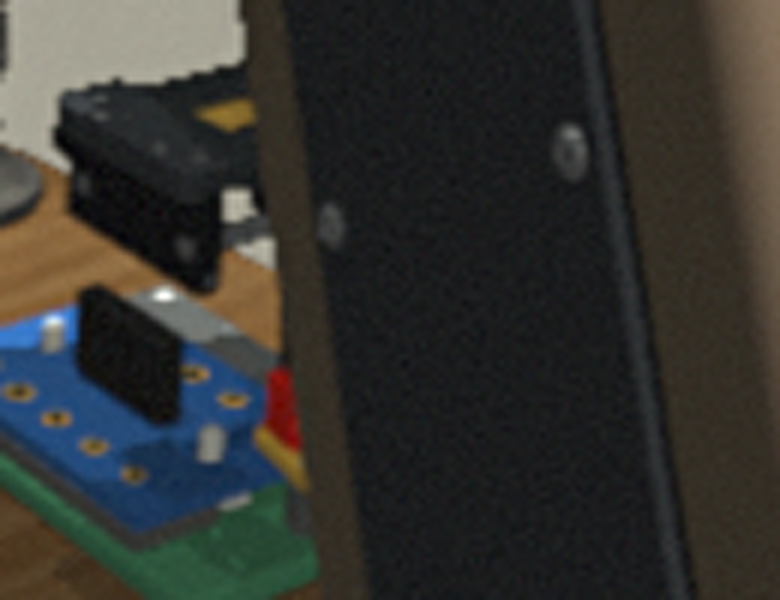

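Call:
apply_moves([
  [0, 0.02, 0],
  [0.01, 0.04, 0],
  [0.01, 0.04, 0],
], yaw=[0, 0, 0], jaw=[1, 1, 1])

```text
t: 20.38
eef_pos: [464.9, -134.6, 42.8]
tcp_rot: [0.754, 1.569, 0.615]
ft_force: [1.9, -2.7, 0.1]
opening: 0.005
```

Call:
apply_moves([
  [0, 0.02, 0],
  [0.01, 0.04, 0],
  [0.01, 0.04, 0],
], yaw=[0, 0, 0], jaw=[1, 1, 1])

```text
t: 20.75
eef_pos: [465.1, -133.5, 42.8]
tcp_rot: [0.774, 1.569, 0.635]
ft_force: [1.2, -1.1, -0.2]
opening: -0.001
```

Call:
apply_moves([
  [0, 0.02, 0],
  [0, 0.04, 0],
  [0, 0.04, 0],
], yaw=[0, 0, 0], jaw=[1, 1, 1])

```text
t: 21.12
eef_pos: [465.1, -132.5, 42.8]
tcp_rot: [0.817, 1.569, 0.678]
ft_force: [1.4, -1.3, -1.0]
opening: 0.005
```

Call:
apply_moves([
  [0, 0.02, 0],
  [0, 0.04, 0],
  [0, 0.04, 0],
], yaw=[0, 0, 0], jaw=[1, 1, 1])

```text
t: 21.5
eef_pos: [465.1, -131.4, 42.8]
tcp_rot: [0.864, 1.569, 0.726]
ft_force: [1.5, -1.6, -0.8]
opening: 0.004
```

Call:
apply_moves([
  [0, 0.02, 0],
  [0, 0.04, 0],
  [0, 0.04, 0],
], yaw=[0, 0, 0], jaw=[1, 1, 1])

```text
t: 21.88
eef_pos: [465.3, -130.7, 42.8]
tcp_rot: [0.568, 1.569, 0.429]
ft_force: [1.7, -5.2, -1.2]
opening: 0.007
```

Call:
apply_moves([
  [0, 0.02, 0],
  [0, 0.04, 0],
  [0, 0.04, 0],
], yaw=[0, 0, 0], jaw=[1, 1, 1])

```text
t: 22.25
eef_pos: [465.4, -130.4, 42.8]
tcp_rot: [0.096, 1.568, -0.042]
ft_force: [0.4, -11.2, -0.9]
opening: 0.005
```

```bash
python3 - <<'E'
import st
from h import *
c=env.read_camera('scene'); crop(c,300,150,130,100,6,'a10.png')
E
```

```text
22.25 [ 465.44126329 -130.38055202   42.81379645] 82.08948833805911 [  0.40956147 -11.19744834  -0.91135441] [-1.85372377  0.06563403  0.05280536] 0.005029056974730252
```

View pics/a10.png

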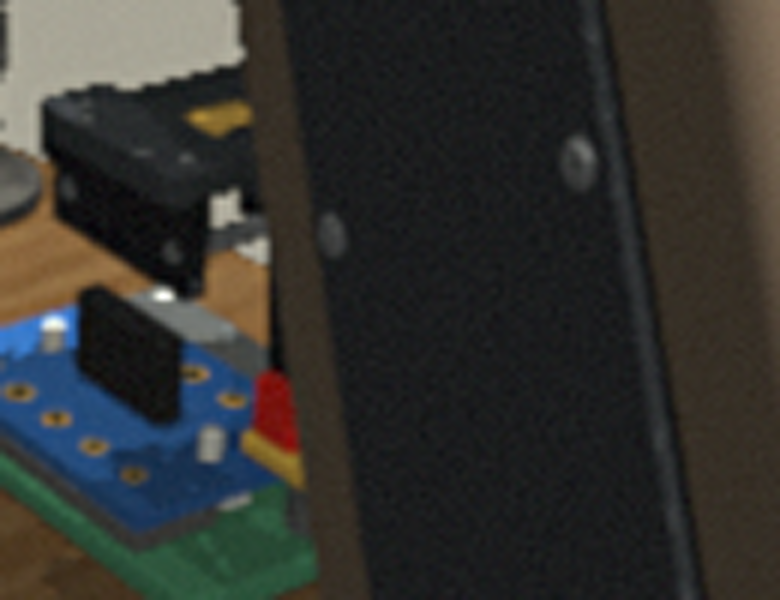

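The stop is reached: 11 N with no further travel. I back off away from the fin, rise and clear the view.

Call:
apply_moves([
  [0, -0.2, 0],
  [-0.05, -0.5, 0],
  [-0.05, -0.5, 0],
  [-0.05, -0.5, 1.5],
  [-0.05, -0.5, 3],
  [-0.05, -0.5, 4.5],
  [0, 1, 5],
  [0, 3, 5],
  [0, 5, 5],
  [0, 7, 5],
  [0, 9, 5],
  [0, 9, 5],
  [0, 9, 5],
], yaw=[0, 0, 0, 0, 0, 0, 0, 0, 0, 0, 0, 0, 0], jaw=[1, 1, 1, 1, 1, 1, 1, 1, 1, 1, 1, 1, 1])

```text
t: 23.92
eef_pos: [465.2, 94.5, 167.7]
tcp_rot: [0.039, 1.569, -0.098]
ft_force: [-0.1, 0.5, -0.3]
opening: 0.004
```

```bash
python3 - <<'E'
import st
from h import *
c=env.read_camera('scene'); crop(c,270,175,120,85,6,'a11.png')
c=env.read_camera('top'); crop(c,290,170,80,100,6,'a11t.png')
E
```

```text
23.925 [465.2200642   94.48168804 167.72213982] 82.12870153082066 [-0.07875085  0.52640396 -0.27497116] [0.05003732 0.02225361 0.02591024] 0.0043874668929125655
```

View pics/a11.png

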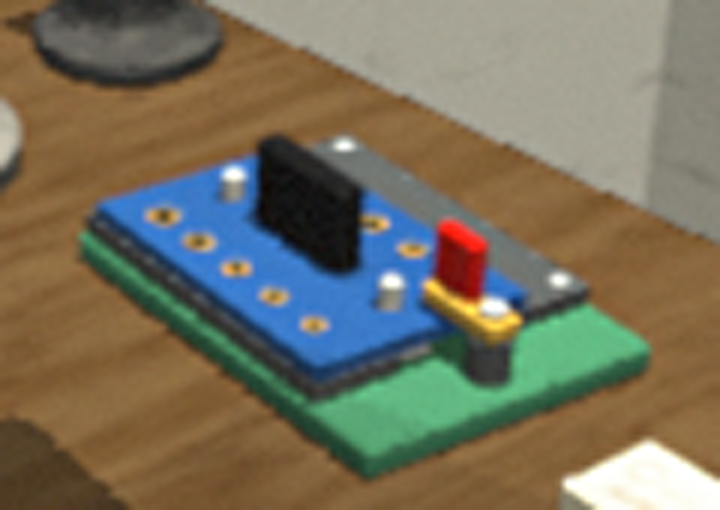

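View pics/a11t.png

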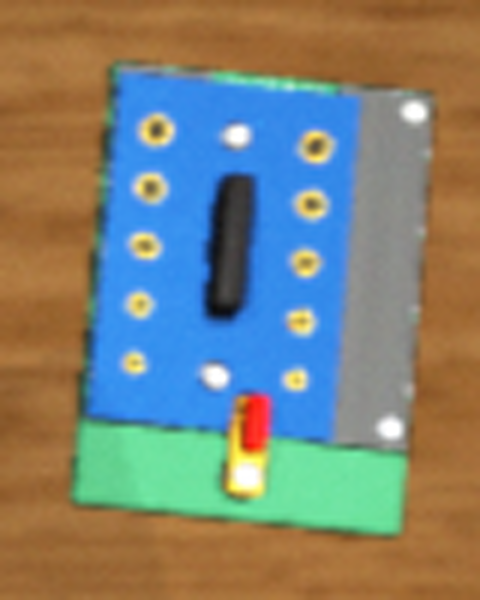

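The clip arm lies along the fixture axis over the template end, from (246,478) to (252,400) in the top crop. The template is flat and the pins are through, so I hand in.

```bash
python3 -c "
from cell import env
print(env.job_done(), env.state()['t'])"
```

```text
the job is handed in; nothing more can be done
the job is handed in; nothing more can be done
```

The job is handed in: the template is on the pins and fully down, and the red-finned clip is turned in over its end. No verdict was reported. The last reading before hand-in was 23.9 s, against the 72 s limit.

- **Template:** I picked it up by the grip bar and lowered it in small steps. The pins went in on the first try. It met the rails at the expected height, and I stopped at about 8 N of press, well under the three-kilogram limit.
- **Clip:** I pushed the fin round with the shut fingers until it stopped moving at about 11 N. That came about 4–5 mm later than I had worked out, probably because the finger backs taper. Both cameras then showed the arm along the fixture axis, over the template's end.
- **Last pictures:** Both pins stood up through the holes and the plate lay flat on the rails. The gripper was well clear with its force reading near zero. I did not go near the eye loupe or the hand punch, and did not photograph them again at the end.

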